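# Clear the muddler and shut the kitchen cupboard

## Robot

A 6-joint arm with a two-finger parallel gripper is mounted at the origin on the work surface. World frame = base frame: x ahead of the robot, y to its left, z up, the work surface at z = 0. Lengths are in mm, angles in rad, forces in N, time in s.
With the tool pointing down it reaches from about 275 to 1000 mm from the base axis. Payload 8.4 kg.
Tool frame: the origin (TCP) lies at the very end of the fingers, on their centre line; the grasp point (between the pads) lies 19 mm behind it; z points along the fingers, y is the line along which they close (so a half turn about z gives the same grasp; the last joint's range is limited). The gripper opens to 85 mm and grips with 20 to 120 N. Pads are 22 mm wide; open, the fingers measure 114 mm over their backs; the gripper's body (76 mm by 85 mm) begins 54 mm behind the grasp point. The pads swing forward as they close: fully open they stand 13 mm farther back than shut.
Start: joints at [-1.183, 0.353, 1.633, -0, 1.155, -0.002], TCP at [237.501, -578.119, 210.181] pointing down, gripper open.
Joint ranges: [-2.63, 2.63], [-0.92, 2.1], [0.06, 2.66], [-1.3, 4.44], [0, 2.69], [-3.02, 3.02]. Speed limits (rad/s): [2.22, 2.22, 2.79, 3.14, 3.14, 3.14].

## Interface

Orientations are given as [roll, pitch, yaw] about the fixed x, y, z axes, in that order (R = Rz(yaw) Ry(pitch) Rx(roll)).
In Python, from rig import telemetry, imaging, r gives the robot as it stands. The module is installed in compiled form; this text tells all that it offers.
- The arm moves only by the tool step_arm, never from a script. Its argument "moves" is a list of rows, each a list of 3 entries, a list of its own where there are three numbers: the turn, a rotation vector about the tool's x, y, z scaled (see below), then the shift along the tool's x, y, z scaled (see below), then the opening, from -1 (shut) to 1 (fully open). A call has 1 to 8 rows; each row is the pose to reach, as a shift and turn from the pose commanded when the call began, along the tool's axes at that moment; what a row does not reach only later rows make up. The controller multiplies each number of a shift by 200 mm and each number of a turn by 45 degrees. A row lasts 1/10 s, in which the tool goes at most 50 mm and 8.59 degrees, less where a joint would pass 70% of its speed; a pose out of reach is approached as far as the arm can. A call with a number of a shift or a turn outside -1 to 1 is refused whole. A call with a gripper value outside its range is refused whole. The fingers move at their own pace and stop on an object; "squeeze" is the grip in N (left out, the last holds). Time passes only in rows, so rows that repeat a pose let the fingers close. It gives the time, the measured TCP pose, the force, the opening and the grip force at its end, in the units of the state.
- telemetry.sense(): the state, without advancing time (a new reading comes with each control period).
- imaging.grab_frame(name): name is "scene" or "top" or "wrist"; returns the picture (400x640x3 uint8, red, green, blue); there is no depth.
- imaging.calibration(name): a dict with "fx", "fy", "cx", "cy" (pixels), "cam_to_world" (4x4, takes a point from camera to world coordinates). Camera axes: x right, y up, looking along -z (the intrinsics and any distortion apply to the point x, -y, -z); pixel columns grow to the right and rows downward; lengths in mm; the calibration is good to about 2 mm. A picture is of the moment at which its call begins: read the wrist's pose just before it. calibration takes no time and is no camera call; for the wrist camera it gives the pose at the moment of the call.
- r.sign_off(): hands the job in; it is judged then, once.
Trained networks look in the newest picture that a camera, given by its name, has taken for a name from the list of things; names that differ only in an ending like _2 or _b are one class to them, and where a whole thing is asked for, a point or a joint stands for the part that bears it (a point fixed in the world has none). Each returns a list of dicts, best first, with "conf" (0 to 1); they miss things now and then, are a little off and sometimes report something else, mostly with a low value. They report only what shows in the picture. A call takes as long as a camera call. They do not tell look-alikes from the thing itself.
- imaging.recognise(camera, name): "extent" ([left, top, width, height] in pixels, round what is visible of it).
- imaging.mark_of(camera, name): "xy" ([column, row] in pixels: a listed point, or the origin of a listed thing).
The state is a dict: "clock": time; "qpos": joint angles; "qvel": joint speeds; "joint_efforts": joint torques, N m; "eef_pos": TCP position; "tcp_rot": TCP orientation; "contact_force": force on the tool from outside, world axes, zero at the start; "wrist_torque": the same for the moment, N m; "opening": opening from 0.0 (shut) to 1.0 (fully open); "grasp_force": force on a finger pad.
Only numpy, scipy, OpenCV 4.12 (cv2) and the standard library are available. Lean on these libraries where they do the work, as an engineer would, in place of code of your own. Each camera call takes 0.05 s, during which the arm holds its last target. There are 200 camera calls.

## Task

The little cupboard cannot be shut because the long wooden muddler leaning in its slanted holder sticks out of it. Pull the muddler out, stand it handle down in the blue crock and let go, then push the green door shut until it snaps home on its catch. Keep the crock upright and leave the rest of the crockery where it is.

Things in the scene. Friction and masses are not known exactly. Their poses are not given: they have to be found in the camera images.
- cupboard: Small fixed wooden counter-top cupboard, 150 deep x 230 wide x 312 high. Origin: centre of its underside. Its open front faces its own -x (roughly the world's +y), front plane at x = -75 mm; its y runs along its width, away from the robot. Its top board (z 290 to 312) overhangs the front plane by 35 (to x = -110) and the sides by 15, so a hand in front of it must lean out.
- tube_mouth (a point): Centre of the mouth of the fixed slanted square steel tube in the cupboard that holds the muddler: 20 wide inside, 105 deep, leaning 40 degrees from upright towards the open front. z along the tube's axis, outward.
- door (a joint): Hinge angle (rad) of the cupboard's green door: 0 = shut and seated, 1.0 to 1.3 at the start, grows as it opens. A sprung roller catch under the top board holds it shut: a door pushed only up to the catch stops near 0.1; then it takes some 10 N more near the free edge until it snaps home.
- door_hinge (a point): Point on the door's vertical hinge axis, level with the door's lower edge (20 above the table), mid-thickness. The hinge is on the end of the cupboard nearer the robot (cupboard y = -115, x = -82.5). Axes turn with the door: y along the door to its free edge, x through it to the inside. The door is 228 wide, 15 thick, 262 high.
- door_push (a point): Good place to push: on the door's outer face, 175 from the hinge axis (55 from the free edge), 150 above the table. Same axes as door_hinge. A brass knob 18 wide sticks out 14 of the outer face, 200 from the hinge and 85 higher.
- muddler: Long dark wooden muddler (stirring pestle), 280 long, about 140 g: round handle 16 thick, then a round head 30 thick over the last 60, a red band where the head begins. Origin: centre of the handle's end (foot); z along it towards the head. At the start it leans some 42 degrees in the tube, head sticking out of the cupboard below the top board.
- muddler_foot (a point): Centre of the end face of the muddler's handle.
- muddler_head (a point): Centre of the end face of the muddler's head, 280 from the foot.
- crock: Blue ceramic utensil crock without handle, loose, about 850 g, open at the top: rim 90 across outside, 95 tall, walls 5. Origin: centre of its underside; z up.
- mug: bystander: white straight mug with a handle, 76 wide, 85 tall; origin: centre of its underside.
- cup: bystander: white wide teacup with a handle, 90 wide, 60 tall; origin: centre of its underside.
- canister: bystander: white lidded ceramic canister with a knob, 102 wide, 150 tall; origin: centre of its underside.
- bowls: bystander: white bowl, 120 wide, 50 tall; origin: centre of its underside.
- candle: bystander: off-white pillar candle, 60 wide, 70 tall; origin: centre of its underside.
- cactus: bystander: green glass cactus ornament, 64 wide, 125 tall; origin: centre of its underside.
- salt: bystander: small glass salt jar with a steel cap, 44 wide, 90 tall; origin: centre of its underside.
Mind the look-alikes: they are no part of the job. There is more than one size of the crock; the job needs the middle-sized.

How it is judged (in metres and radians):
On the way, in this order (a step that is already met when the one before it is completed fails the run):
1. the muddler stands handle down in the crock, let go (horizontal distance between muddler_foot and crock below 0.045 m and z of muddler_foot in the frame of crock between -0.005 and 0.04 m and z of muddler_head in the frame of crock above 0.15 m and angle between crock's own z axis and vertical below 0.1 rad and contact force between each of the arm, the fingers and muddler below 0.1 N and linear speed of muddler below 0.05 m/s), for 0.2 s.
2. the door is shut on its catch (value of joint door below 0.025 rad), for 0.2 s.
At the end, for the whole second after the job is handed in: The door is fully shut on its catch (joint below 0.025 rad); the muddler stands released and at rest in the crock, its handle end inside, within 40 mm of the crock's underside and 45 mm of its axis, its head above 150 mm; the crock is upright (within 0.1 rad) (all of step 1 and value of joint door below 0.025 rad); the robot touches nothing.
It fails at once if the crock is tipped over (angle between crock's own z axis and vertical above 0.5 rad).
It fails at once if another piece of crockery is moved by more than 40 mm (distance of any of mug, cup, canister, bowls, candle, cactus, salt from where it was at the start of the episode above 0.04 m).
It also fails if it takes over 64 s, if anything falls off the work surface, if the arm or the gripper's body presses on something with over 40 N, if the wrist force passes 120 N, or if a joint passes its speed limit or range.

## Working session

There is one attempt and no reset: what is moved stays moved. The work goes in short steps, Python scripts to look and compute and a tool call to move; the robot and the scene stay as the last step left them, time stands still between calls to the robot, and variables do not carry over. Pictures are saved under pics/ and viewed, at most 10 in all, crops included, and the job is handed in when it is done.

Besides the shell and the picture viewer there is one more tool, called after "Emit:" by a JSON object that holds its "method" and its "body", one argument or row to a line. step_arm: Moves the arm, as the interface text tells. Its arguments: {"type":"object","properties":{"moves":{"type":"array"},"squeeze":{"type":"number"}},"required":["moves"]}

```bash
mkdir -p pics
python3 - <<'E'
from rig import telemetry, imaging, r
import cv2,numpy as np
print(telemetry.sense())
for c in ("scene","top"):
    im=imaging.grab_frame(c); cv2.imwrite(f"pics/{c}0.png",im[:,:,::-1])
    k=imaging.calibration(c); print(c,{a:(np.round(b,3).tolist() if not np.isscalar(b) else b) for a,b in k.items()})
    for n in ("crock","muddler_head","muddler_foot","tube_mouth","door_hinge","door_push","cupboard"):
        print(n,[(np.round(d["xy"],1).tolist(),round(d["conf"],2)) for d in imaging.mark_of(c,n)])
E
```

```text
{'clock': 0.0, 'qpos': array([-1.18339903e+00,  3.53683846e-01,  1.63413475e+00, -1.15419987e-05,
        1.15519245e+00, -2.39965645e-03]), 'qvel': array([-1.89045712e-03, -1.18421263e-03, -8.34202493e-04,  1.91939148e-04,
        1.14094987e-03, -2.65660803e-05]), 'joint_efforts': array([-6.47134984e-04, -6.05268717e+01, -3.42073059e+01,  8.74392049e-05,
        9.50434740e-03,  3.29758983e-06]), 'eef_pos': array([ 237.30580149, -577.64911276,  209.43914035]), 'tcp_rot': array([-3.14017424e+00,  7.14915278e-06,  3.89801621e-01]), 'contact_force': array([-0.22322599, -0.92428979,  0.73599636]), 'wrist_torque': array([-0.01206436,  0.01689311,  0.01661932]), 'grasp_force': 0.0, 'opening': 0.9999767623497956}
scene {'fx': 430.0971267086291, 'fy': 430.0971267086291, 'cx': 322.6230118771195, 'cy': 202.06150546327243, 'cam_to_world': [[0.735, 0.638, -0.228, 272.069], [-0.678, 0.69, -0.255, -278.432], [-0.006, 0.342, 0.94, 1438.398], [0.0, 0.0, 0.0, 1.0]]}
crock [([271.9, 261.9], 0.59), ([296.4, 229.1], 0.54), ([396.4, 200.9], 0.26)]
muddler_head [([373.6, 225.5], 0.48)]
muddler_foot [([321.5, 238.4], 0.26)]
tube_mouth []
door_hinge [([355.4, 295.6], 0.96), ([255.5, 143.8], 0.72), ([364.4, 198.4], 0.6)]
door_push [([320.9, 237.6], 0.89)]
cupboard [([373.0, 225.6], 0.74)]
top {'fx': 499.08249695938497, 'fy': 499.08249695938497, 'cx': 313.54574510503795, 'cy': 194.9054187996886, 'cam_to_world': [[0.0, 0.986, -0.166, 362.394], [-1.0, -0.002, -0.014, 62.595], [-0.014, 0.166, 0.986, 1432.063], [0.0, 0.0, 0.0, 1.0]]}
crock [([312.5, 285.7], 0.92), ([265.6, 228.3], 0.84), ([307.9, 239.7], 0.59), ([235.8, 153.2], 0.38)]
muddler_head [([385.5, 170.6], 0.66)]
muddler_foot []
tube_mouth [([414.6, 234.6], 0.67), ([428.3, 177.6], 0.63)]
door_hinge [([411.6, 234.9], 0.58)]
door_push [([354.5, 224.1], 0.9)]
cupboard [([430.1, 193.9], 0.82)]
```

View pics/scene0.png

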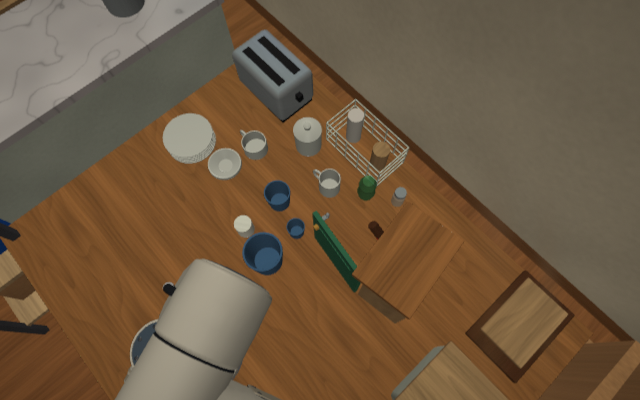

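View pics/top0.png

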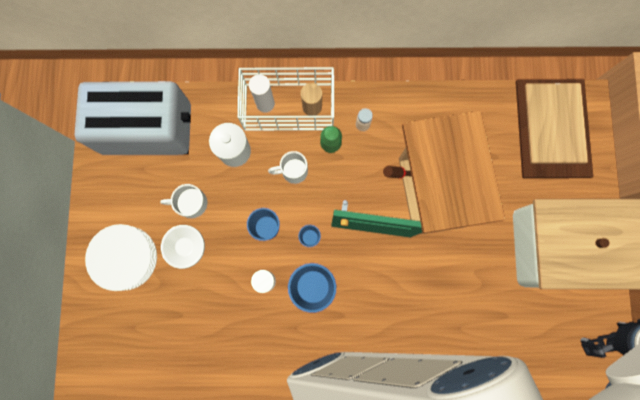

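Scene view: the middle crock is at about (277,195), the muddler head at (375,229), and the open green door runs from (315,215) to (357,287). In the top view, the crock is at (264,225), the head at (390,172), the door from (335,220) to (420,230), and the cupboard top corners are at (403,125), (482,111), (503,219) and (424,231).

```bash
cat > h.py <<'E'
from rig import telemetry, imaging, r
import cv2,numpy as np
from scipy.spatial.transform import Rotation as R
def ray(c,p):
    k=imaging.calibration(c) if isinstance(c,str) else c
    T=np.array(k["cam_to_world"]);d=np.array([(p[0]-k["cx"])/k["fx"],-(p[1]-k["cy"])/k["fy"],-1])
    d=T[:3,:3]@d;return T[:3,3],d/np.linalg.norm(d)
def tri(*obs):
    A=np.zeros((3,3));b=np.zeros(3);L=[ray(*o) for o in obs]
    for o,d in L:
        P=np.eye(3)-np.outer(d,d);A+=P;b+=P@o
    x=np.linalg.solve(A,b);return x.round(1),[round(float(np.linalg.norm((np.eye(3)-np.outer(d,d))@(x-o))),1) for o,d in L]
def at(c,p,z):
    o,d=ray(c,p);return (o+d*(z-o[2])/d[2]).round(1)
def px(c,X):
    k=imaging.calibration(c) if isinstance(c,str) else c
    T=np.array(k["cam_to_world"]);q=T[:3,:3].T@(np.asarray(X,float)-T[:3,3]);return np.array([k["cx"]+k["fx"]*q[0]/-q[2],k["cy"]-k["fy"]*q[1]/-q[2]]).round(1)
E
python3 - <<'E'
from h import *
def blobs(c,lo,hi,amin=60):
    im=cv2.imread(f"pics/{c}0.png");m=cv2.inRange(cv2.cvtColor(im,cv2.COLOR_BGR2HSV),lo,hi)
    n,l,s,ce=cv2.connectedComponentsWithStats(m)
    return [(ce[i].round(1).tolist(),s[i].tolist()) for i in range(1,n) if s[i][4]>amin]
for c in("scene","top"):
    print(c,blobs(c,(95,90,40),(120,255,255)))
    print("red",blobs(c,(0,150,30),(8,255,255),6), blobs(c,(170,120,30),(180,255,255),6))
print("head",tri(("scene",(373.6,225.5)),("top",(385.5,170.6))))
print("crock z0",tri(("scene",(277,195)),("top",(264,225))))
cs=[at("top",p,312) for p in((403,125),(482,111),(503,219),(424,231))];print(cs,[px("scene",q) for q in cs])
d=[at("top",p,282) for p in((333,217),(421,230))];print("door top",d,[px("scene",q) for q in d])
E
```

```text
scene [([277.3, 194.8], [264, 181, 26, 30, 592]), ([295.5, 227.7], [287, 219, 17, 19, 255]), ([262.9, 252.9], [243, 233, 39, 41, 1283])]
red [] []
top [([262.9, 224.1], [248, 209, 31, 31, 776]), ([309.2, 235.5], [299, 226, 21, 20, 331]), ([311.6, 287.5], [288, 264, 48, 48, 1778])]
red [([403.1, 172.3], [400, 167, 7, 11, 35])] []
head (array([ 632. , -101.7,  202. ]), [1.1, 1.1])
crock z0 (array([507.7, 217.7,  67.8]), [0.6, 0.6])
[array([ 715.3, -129.9,  312. ]), array([ 748.4, -314.5,  312. ]), array([ 495.2, -347.5,  312. ]), array([ 468.3, -169.6,  312. ])] [array([405.8, 201.9]), array([464.2, 241.4]), array([408.2, 316.4]), array([351.8, 272.2])]
door top [array([503.8,  33.3, 282. ]), array([ 473.5, -169. ,  282. ])] [array([310.5, 213.4]), array([352.4, 272.9])]
```

Run:
```python
import cv2
a=cv2.imread("pics/top0.png")[140:240,320:440];b=cv2.imread("pics/scene0.png")[180:300,300:420]
f=lambda i,n:cv2.resize(i,None,fx=n,fy=n,interpolation=2)
import numpy as np
A=f(a,3.3);B=f(b,3.3);o=np.zeros((400,800,3),'uint8');o[:A.shape[0],:A.shape[1]]=A;o[:B.shape[0],400:400+B.shape[1]]=B
cv2.imwrite("pics/c1.png",o)
```

```text
(no output)
```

View pics/c1.png

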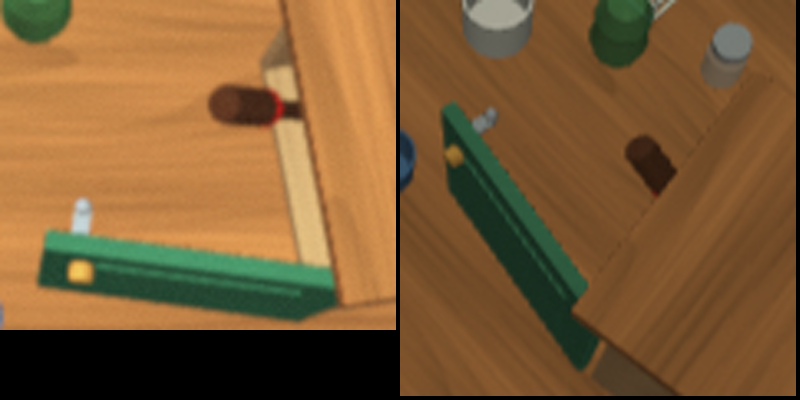

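Crop: the head end centre is at top (389,172) and scene (373.6,225.5). The red band is at top (404,172) and scene (378,237).

Run:
```python
from h import *
print("head",tri(("scene",(373.6,225.5)),("top",(389.1,171.8))))
print("band",tri(("scene",(378.8,236.3)),("top",(403.5,172.3))))
print("wrist cal",{a:(np.round(b,3).tolist() if not np.isscalar(b) else b) for a,b in imaging.calibration("wrist").items()})
for c,p in(("top",(388,168)),("top",(389,171.8))):
  for z in(200,230,250):print(z,at(c,p,z),px("scene",at(c,p,z)))
```

```text
head (array([ 622.3, -106.2,  234.3]), [1.4, 1.4])
band (array([ 616.2, -140.3,  232. ]), [3.9, 3.9])
wrist cal {'fx': 314.05182160208636, 'fy': 314.05182160208636, 'cx': 322.5838623663468, 'cy': 194.64016609661206, 'cam_to_world': [[0.38, 0.882, 0.28, 309.801], [-0.925, 0.363, 0.114, -548.665], [-0.001, -0.302, 0.953, 373.649], [0.0, 0.0, 0.0, 1.0]]}
200 [ 638.1 -108.1  200. ] [376.2 226.1]
230 [ 631.4 -103.9  230. ] [374.7 223.6]
250 [ 626.9 -101.2  250. ] [373.7 221.9]
200 [ 628.3 -110.4  200. ] [374.4 228.7]
230 [ 621.8 -106.2  230. ] [372.9 226.3]
250 [ 617.5 -103.3  250. ] [371.9 224.5]
```

```bash
cat >> h.py <<'E'
def pose(): 
    s=telemetry.sense();return np.array(s["eef_pos"]),R.from_euler("xyz",s["tcp_rot"]),s
def rel(P,Rt):
    p,Rc,s=pose()
    t=(Rc.inv()*Rt).as_rotvec()/(np.pi/4);sh=Rc.inv().apply(np.asarray(P,float)-p)/200
    print("turn",t.round(3).tolist(),"shift",sh.round(3).tolist())
cy=np.array([.986,.167,0]);cy/=np.linalg.norm(cy);out=np.array([-cy[1],cy[0],0])
def lean(deg,y=cy):
    a=np.radians(deg);d=out*np.sin(a)+np.array([0,0,np.cos(a)])
    z=-d;return R.from_matrix(np.c_[np.cross(y,z),y,z])
E
python3 -c "
from h import *
rel([237,-578,410],lean(0)); rel([600,20,420],lean(42)); print(lean(0).as_euler('xyz'))"
```

```text
turn [-0.0, -0.0, -1.717] shift [-0.002, -0.001, -0.999]
turn [-0.628, -0.785, -1.635] shift [2.813, -2.077, -1.049]
[3.14159265 0.         1.73857528]
```

Emit:
{"method": "step_arm", "body": {
  "moves": [
    [[0,0,0],[0,0,-1],1],
    [[0,0,0],[0,0,-1],1],
    [[0,0,0],[0,0,-1],1],
    [[0,0,0],[0,0,-1],1],
    [[0,0,0],[0,0,-1],1]
  ]
}}

```text
clock: 1.3
eef_pos: [238.5, -580.5, 418.6]
tcp_rot: [3.129, 0.0, 0.39]
contact_force: [0.2, -0.5, -0.1]
opening: 0.999
grasp_force: 0.0
```

Emit:
{"method": "step_arm", "body": {
  "moves": [
    [[0,0,-0.86],[0.95,-0.7,0],1],
    [[0,0,-0.86],[0.95,-0.7,0],1],
    [[0,0,-0.86],[0.95,-0.7,0],1],
    [[0,0,-0.86],[0.95,-0.7,0],1],
    [[0,0,-0.86],[0.95,-0.7,0],1],
    [[0,0,-0.86],[0.95,-0.7,0],1],
    [[0,0,-0.86],[0.95,-0.7,0],1]
  ]
}}

```text
clock: 2.0
eef_pos: [360.4, -375.9, 410.0]
tcp_rot: [3.142, 0.0, 1.066]
contact_force: [0.6, -0.3, -1.0]
opening: 0.996
grasp_force: 0.0
```

```bash
python3 -c "
from h import *
rel([600,20,420],lean(0));print(pose()[2]['qpos'].round(2))"
```

```text
turn [-0.0, 0.001, -0.856] shift [2.312, 0.092, -0.051]
[-0.81  0.05  1.58 -0.    1.51 -0.3 ]
```

Emit:
{"method": "step_arm", "body": {
  "moves": [
    [[0,0,-0.86],[1,0.05,-0.05],1],
    [[0,0,-0.86],[1,0.05,-0.05],1],
    [[0,0,-0.86],[1,0.05,-0.05],1],
    [[0,0,-0.86],[1,0.05,-0.05],1],
    [[0,0,-0.86],[1,0.05,-0.05],1],
    [[0,0,-0.86],[1,0.05,-0.05],1],
    [[0,0,-0.86],[1,0.05,-0.05],1]
  ]
}}

```text
clock: 2.7
eef_pos: [465.3, -207.4, 419.9]
tcp_rot: [-3.141, 0.0, 1.737]
contact_force: [-0.9, 0.4, -0.2]
opening: 1.002
grasp_force: 0.0
```

```bash
python3 -c "
from h import *
rel([600,20,420],lean(42));print(pose()[2]['qpos'].round(2))"
```

```text
turn [-0.002, -0.933, -0.002] shift [1.011, 0.852, -0.001]
[-0.42  0.03  1.58 -0.    1.53 -0.59]
```

Emit:
{"method": "step_arm", "body": {
  "moves": [
    [[0,0,0],[1,0.85,0],1],
    [[0,0,0],[1,0.85,0],1],
    [[0,0,0],[1,0.85,0],1],
    [[0,-0.93,0],[1,0.85,0],1],
    [[0,-0.93,0],[1,0.85,0],1],
    [[0,-0.93,0],[1,0.85,0],1],
    [[0,-0.93,0],[1,0.85,0],1],
    [[0,-0.93,0],[1,0.85,0],1]
  ]
}}

```text
clock: 3.5
eef_pos: [600.4, 19.2, 421.0]
tcp_rot: [3.136, 0.73, 1.735]
contact_force: [0.3, -1.0, -1.1]
opening: 1.001
grasp_force: 0.0
```

```bash
python3 -c "
from h import *
im=imaging.grab_frame('wrist');cv2.imwrite('pics/w1.png',im[:,:,::-1])
p,Rc,s=pose();print(p,s['qpos'].round(2),s['tcp_rot']);k=imaging.calibration('wrist');np.save('w1.npy',k,allow_pickle=True)
for n in('muddler_head','muddler_foot','tube_mouth','muddler'):print(n,[(np.round(d['xy'],1),d['conf']) for d in imaging.mark_of('wrist',n)])
print(px(k,[622,-106,232]))
rel([611,-40,306],lean(42))"
```

```text
[599.05551532  20.38189816 417.21267277] [ 0.44  0.26  1.52 -0.71  1.6   0.33] [-3.13835662  0.73813708  1.74263729]
muddler_head [(array([321.4, 137.4]), 0.96), (array([307.8,  93.3]), 0.23)]
muddler_foot [(array([321.5, 119.6]), 0.95)]
tube_mouth []
muddler [(array([320.8, 122.3]), 0.9)]
[323.5 136.4]
turn [0.0, -0.015, -0.001] shift [0.154, 0.007, 0.626]
```

View pics/w1.png

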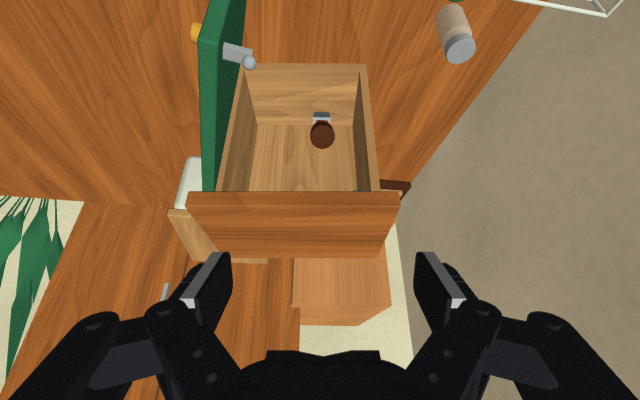

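The wrist view shows the muddler head end at about (321.5,137), with the tube behind it at (321,116). The head was predicted at (323.5,136), so the estimate fits.

Emit:
{"method": "step_arm", "body": {
  "moves": [
    [[0,0,0],[0.15,0,0.45],1],
    [[0,0,0],[0.15,0,0.45],1],
    [[0,0,0],[0.15,0,0.45],1],
    [[0,0,0],[0.15,0,0.45],1]
  ]
}}

```text
clock: 4.15
eef_pos: [605.9, -18.8, 334.4]
tcp_rot: [3.14, 0.723, 1.736]
contact_force: [0.3, 0.5, 1.1]
opening: 1.0
grasp_force: 0.0
```

```bash
python3 -c "
from h import *
im=imaging.grab_frame('wrist');cv2.imwrite('pics/w2.png',im[:,:,::-1])
p,Rc,s=pose();print(p,s['qpos'].round(2),s['tcp_rot']);k=imaging.calibration('wrist');k1=np.load('w1.npy',allow_pickle=True).item()
m={n:[(np.round(d['xy'],1),round(d['conf'],2)) for d in imaging.mark_of('wrist',n)] for n in('muddler_head','muddler_foot')};print(m)
h=m['muddler_head'][0][0]
print(tri((k1,(321.5,137)),(k,h)),tri((k1,(321.5,137)),(k,h),('scene',(373.6,225.5)),('top',(389.1,171.8))))
H=np.array([622,-106,232]);d=-Rc.apply([0,0,1]);print(px(k,H),px(k,H-60*d), px(k,H-280*d))
for e in(40,42,44):print(e,px(k,H-60*lean(e).apply([0,0,-1])))
hs=cv2.cvtColor(im,cv2.COLOR_RGB2HSV);mk=cv2.inRange(hs,(0,190,70),(6,255,255))[60:220,250:400];ys,xs=np.nonzero(mk);print(len(xs),xs.mean()+250,xs.min()+250,xs.max()+250,ys.min()+60,ys.max()+60)
cv2.imwrite('pics/c2.png',cv2.resize(im[60:220,240:400,::-1],None,fx=3.5,fy=3.5,interpolation=2))"
```

```text
[606.57340695 -17.97994455 335.36929453] [ 0.37  0.29  1.64 -0.72  1.43  0.39] [3.13713075 0.72278905 1.73491703]
{'muddler_head': [(array([324.1, 182.5]), 0.7)], 'muddler_foot': []}
(array([616.2, -73.5, 261. ]), [2.0, 2.0]) (array([ 621.8, -106. ,  236.3]), [3.3, 3.2, 1.5, 1.4])
[322.1 176.4] [322.2 163.8] [322.3 138.8]
40 [322.1 162.5]
42 [322.1 164.3]
44 [322.1 166. ]
52 321.9423076923077 310 336 155 166
```

View pics/c2.png

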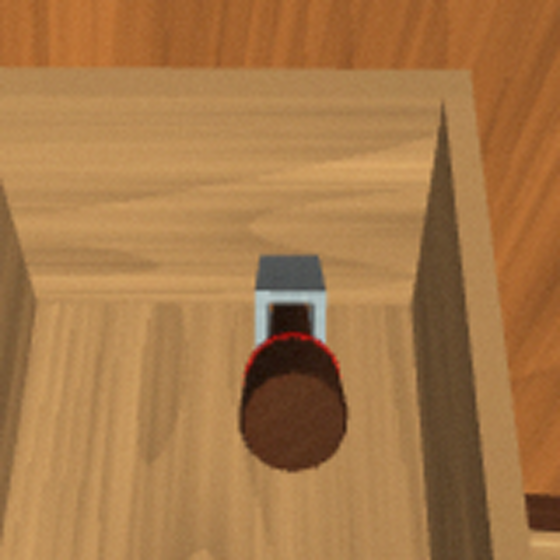

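Crop of the wrist view: head end centre at (324,180.3), about 30 px across, with the band centre near (323.7,168.6).

```bash
python3 -c "
from h import *
from scipy.optimize import least_squares
k=imaging.calibration('wrist');k1=np.load('w1.npy',allow_pickle=True).item()
o=[(k,(324,180.3)),(k1,(321.5,137)),('scene',(373.6,225.5)),('top',(389.1,171.8))]
f=lambda X:np.concatenate([px(c,X)-q for c,q in o])
s=least_squares(f,[622,-106,232],diff_step=1e-3);H=s.x;print(H,s.fun)
T=k['cam_to_world'];print('depth',-(np.array(T)[:3,:3].T@(H-np.array(T)[:3,3]))[2])
d=lean(42).apply([0,0,-1])
print(px(k,H-60*d))
print('foot',H-280*d)
rel(H-45*d,lean(42)); rel(H+5*d,lean(42))"
```

```text
[ 622.73532246 -107.54036898  233.37944986] [-2.1 -1.4  2.3  1.2  0.   0.6  0.6 -0.7]
depth 310.7702901098604
[321.8 166.4]
foot [ 654.02253994 -292.26609611   25.29889873]
turn [0.005, -0.013, -0.003] shift [-0.009, -0.001, 0.913]
turn [0.005, -0.013, -0.003] shift [-0.007, 0.0, 0.663]
```

Emit:
{"method": "step_arm", "body": {
  "moves": [
    [[0,-0.01,0],[-0.01,0.005,0.25],1],
    [[0,-0.01,0],[-0.01,0.005,0.5],1],
    [[0,-0.01,0],[-0.01,0.005,0.65],1],
    [[0,-0.01,0],[-0.01,0.005,0.75],1],
    [[0,-0.01,0],[-0.01,0.005,0.83],1],
    [[0,-0.01,0],[-0.01,0.005,0.9],1],
    [[0,-0.01,0],[-0.01,0.005,0.9],1]
  ]
}}

```text
clock: 5.0
eef_pos: [627.0, -136.3, 198.9]
tcp_rot: [-3.141, 0.732, 1.74]
contact_force: [-0.4, 0.1, 0.6]
opening: 1.002
grasp_force: 0.0
```

Emit:
{"method": "step_arm", "body": {
  "moves": [
    [[0,0,0],[0,0,0],-1],
    [[0,0,0],[0,0,0],-1],
    [[0,0,0],[0,0,0],-1],
    [[0,0,0],[0,0,0],-1],
    [[0,0,0],[0,0,0],-1],
    [[0,0,0],[0,0,0],-1],
    [[0,0,0],[0,0,0],-1],
    [[0,0,0],[0,0,0],-1]
  ],
  "squeeze": 50
}}

```text
clock: 5.8
eef_pos: [627.3, -135.3, 200.0]
tcp_rot: [3.14, 0.732, 1.74]
contact_force: [-2.2, 5.3, 5.9]
opening: 0.335
grasp_force: 48.8
```

Emit:
{"method": "step_arm", "body": {
  "moves": [
    [[0,0,0],[0,0,-0.08],-1],
    [[0,0,0],[0,0,-0.2],-1],
    [[0,0,0],[0,0,-0.35],-1],
    [[0,0,0],[0,0,-0.5],-1],
    [[0,0,0],[0,0,-0.65],-1],
    [[0,0,0],[0,0,-0.8],-1],
    [[0,0,0],[0,0,-0.9],-1],
    [[0,0,0],[0,0,-1],-1]
  ]
}}

```text
clock: 6.6
eef_pos: [604.0, -2.5, 349.4]
tcp_rot: [3.141, 0.73, 1.741]
contact_force: [0.8, -0.4, -1.6]
opening: 0.334
grasp_force: 49.8
```

```bash
python3 -c "
from h import *
for c in('scene','top'):
  im=cv2.imread(f'pics/{c}0.png');m=cv2.inRange(cv2.cvtColor(im,cv2.COLOR_BGR2HSV),(95,90,40),(120,255,255))
  x,y=((277,195),(264,225))[c=='top'];m=cv2.morphologyEx(m,cv2.MORPH_CLOSE,np.ones((3,3)))
  cs=[q for q in cv2.findContours(m,0,1)[0] if cv2.contourArea(q)>100]
  q=min(cs,key=lambda q:abs(q.reshape(-1,2).mean(0)-[x,y]).sum()).reshape(-1,2).astype(float)
  # fit crock silhouette: circles r45 at z 95 & z0 hull
  from scipy.optimize import least_squares
  a=np.linspace(0,2*np.pi,48,endpoint=False)
  def sil(X):
    P=np.array([px(c,[X[0]+45*np.cos(t),X[1]+45*np.sin(t),z]) for z in(95,) for t in a]);return P
  rim=sil([507,215]);print(c,'bbox sil',rim.min(0),rim.max(0),'obs',q.min(0),q.max(0))
print(pose()[0])"
```

```text
scene bbox sil [263.2 180.3] [290.  205.4] obs [264. 181.] [289. 210.]
top bbox sil [247.1 207.9] [280.5 241.1] obs [248. 209.] [278. 239.]
[604.03135377  -2.53416949 349.35797607]
```

Emit:
{"method": "step_arm", "body": {
  "moves": [
    [[0,0,0],[0,0,-0.2],-1],
    [[0,0,0],[0,0,-0.4],-1],
    [[0,0,0],[0,0,-0.6],-1],
    [[0,0,0],[0,0,-0.6],-1]
  ]
}}

```text
clock: 7.0
eef_pos: [591.5, 78.6, 441.6]
tcp_rot: [3.134, 0.729, 1.738]
contact_force: [0.5, 0.4, -0.5]
opening: 0.339
grasp_force: 49.9
```

```bash
python3 -c "
from h import *
print(pose()[0],pose()[2]['qpos'].round(2));rel([507,215,440],lean(0))"
```

```text
[591.4658399   78.55738567 441.61280198] [ 0.52  0.27  1.44 -0.68  1.69  0.36]
turn [0.01, 0.928, 0.003] shift [0.56, -0.299, -0.491]
```

Emit:
{"method": "step_arm", "body": {
  "moves": [
    [[0.005,0.18,0],[0.1,-0.06,-0.1],-1],
    [[0.01,0.36,0],[0.2,-0.12,-0.2],-1],
    [[0.01,0.54,0],[0.3,-0.18,-0.3],-1],
    [[0.01,0.72,0],[0.42,-0.24,-0.38],-1],
    [[0.01,0.85,0],[0.52,-0.28,-0.45],-1],
    [[0.01,0.928,0],[0.56,-0.3,-0.49],-1],
    [[0.01,0.928,0],[0.56,-0.3,-0.49],-1],
    [[0.01,0.928,0],[0.56,-0.3,-0.49],-1]
  ]
}}

```text
clock: 7.8
eef_pos: [506.5, 210.5, 435.1]
tcp_rot: [-3.134, 0.005, 1.737]
contact_force: [0.4, 0.2, -1.3]
opening: 0.342
grasp_force: 49.9
```

```bash
python3 -c "
from h import *
s=[imaging.grab_frame(c) for c in('scene','top','wrist')]
A=np.zeros((400,800,3),'uint8');A[:,:400]=cv2.resize(s[0][120:280,180:340],(400,400));A[:,400:]=cv2.resize(s[2][0:400,120:520],(400,400))
cv2.imwrite('pics/p3.png',A[:,:,::-1]);p,Rc,_=pose();print(p,Rc.as_euler('xyz'))
F=p+Rc.apply([0,0,236]);print('foot',F)
for c in('scene','wrist'):print(c,px(c,F),[(np.round(d['xy'],1),round(d['conf'],2)) for n in('muddler_foot','crock') for d in imaging.mark_of(c,n)],px(c,[507,215,95]),px(c,[507,215,0]))"
```

```text
[506.70942092 211.28582826 435.03028622] [-3.13362159  0.00428877  1.73818143]
foot [505.02318456 209.97445136 199.03995401]
scene [273.7 182.2] [(array([274.6, 180. ]), 0.77), (array([257.9, 146.3]), 0.19), (array([279. , 198.9]), 0.83), (array([294.7, 231.9]), 0.81), (array([271.6, 261.5]), 0.77)] [276.7 192.7] [279.5 202.4]
wrist [322.  158.6] [(array([321.4, 162.3]), 0.89), (array([303.4, 191.5]), 0.75), (array([327.2, 139.5]), 0.61), (array([228.4, 189. ]), 0.61)] [324.4 143.1] [324.5 135.6]
```

View pics/p3.png

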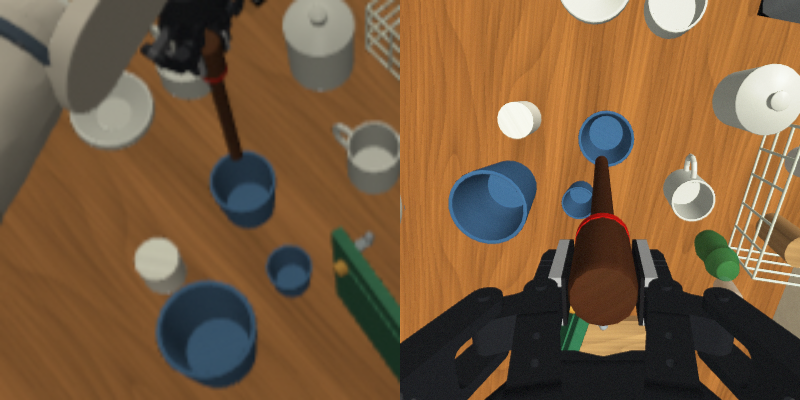

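The left half shows the muddler hanging foot down just behind the middle crock. In the right half, the crock rim centre is at wrist (326,138) and the foot at (321,161). The crock looks a few mm further in +y than I estimated.

```bash
python3 -c "
from h import *
print(at('wrist',(326,138),95),at('scene',(276.6,193.5),95),at('top',(263.5,224),95),at('scene',(279,198.9),0),at('wrist',(327.2,139.5),0))
print(tri(('wrist',(326,138)),('scene',(276.6,193.5)),('top',(263.5,224))))
print('foot',tri(('wrist',(321.4,161)),('scene',(274.6,181.5))))
rel([509,224,435],lean(0))"
```

```text
[508.2 223.4  95. ] [505. 213.  95.] [508.1 215.9  95. ] [514.4 226.2   0. ] [513.3 208.6   0. ]
(array([509.2, 219.8,  74.1]), [1.0, 1.0, 1.9])
foot (array([506. , 207.6, 205.1]), [1.4, 1.4])
turn [-0.01, 0.004, -0.0] shift [0.059, 0.022, 0.001]
```

Emit:
{"method": "step_arm", "body": {
  "moves": [
    [[-0.01,0,0],[0.042,0.02,0],-1],
    [[-0.01,0,0],[0.042,0.02,0.2],-1],
    [[-0.01,0,0],[0.042,0.02,0.4],-1],
    [[-0.01,0,0],[0.042,0.02,0.6],-1],
    [[-0.01,0,0],[0.042,0.02,0.75],-1],
    [[-0.01,0,0],[0.042,0.02,0.85],-1],
    [[-0.01,0,0],[0.042,0.02,0.92],-1],
    [[-0.01,0,0],[0.042,0.02,0.92],-1]
  ]
}}

```text
clock: 8.95
eef_pos: [507.1, 219.7, 249.8]
tcp_rot: [-3.14, 0.003, 1.738]
contact_force: [-0.7, 1.0, -2.0]
opening: 0.336
grasp_force: 49.9
```

Emit:
{"method": "step_arm", "body": {
  "moves": [
    [[0,0,0],[0,0,0.01],-1],
    [[0,0,0],[0,0,0.02],-1],
    [[0,0,0],[0,0,0.03],-1],
    [[0,0,0],[0,0,0.03],-1]
  ]
}}

```text
clock: 9.35
eef_pos: [508.1, 219.7, 245.9]
tcp_rot: [3.14, 0.003, 1.738]
contact_force: [-0.7, -0.0, -1.6]
opening: 0.339
grasp_force: 49.9
```

Emit:
{"method": "step_arm", "body": {
  "moves": [
    [[0,-0.111,0],[0.087,0,0.004],-1],
    [[0,-0.222,0],[0.174,0,0.015],-1],
    [[0,-0.333,0],[0.259,0,0.034],-1],
    [[0,-0.444,0],[0.342,0,0.06],-1],
    [[0,-0.444,0],[0.342,0,0.06],-1]
  ]
}}

```text
clock: 9.85
eef_pos: [495.6, 290.4, 231.8]
tcp_rot: [-3.141, 0.353, 1.742]
contact_force: [0.1, 0.5, -1.7]
opening: 0.333
grasp_force: 50.0
```

Emit:
{"method": "step_arm", "body": {
  "moves": [
    [[0,0,0],[0,0,0.02],-1],
    [[0,0,0],[0,0,0.02],-1]
  ]
}}

```text
clock: 10.05
eef_pos: [496.8, 284.9, 229.4]
tcp_rot: [3.141, 0.351, 1.737]
contact_force: [0.8, 0.3, -1.7]
opening: 0.336
grasp_force: 50.0
```

Emit:
{"method": "step_arm", "body": {
  "moves": [
    [[0,0,0],[0,0,0],0],
    [[0,0,0],[0,0,0],0.5],
    [[0,0,0],[0,0,0],1],
    [[0,0,0],[0,0,0],1],
    [[0,0,0],[0,0,0],1],
    [[0,0,0],[0,0,0],1],
    [[0,0,0],[0,0,0],1],
    [[0,0,0],[0,0,0],1]
  ]
}}

```text
clock: 10.85
eef_pos: [496.8, 285.7, 229.5]
tcp_rot: [3.141, 0.352, 1.738]
contact_force: [-0.8, -0.6, -0.5]
opening: 0.998
grasp_force: 0.0
```

```bash
python3 -c "
from h import *
s=[imaging.grab_frame(c) for c in('scene','wrist')]
A=np.zeros((400,800,3),'uint8');A[:,:400]=cv2.resize(s[0][120:280,180:340],(400,400));A[:,400:]=cv2.resize(s[1][0:400,120:520],(400,400))
cv2.imwrite('pics/p4.png',A[:,:,::-1])"
```

```text
(no output)
```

View pics/p4.png

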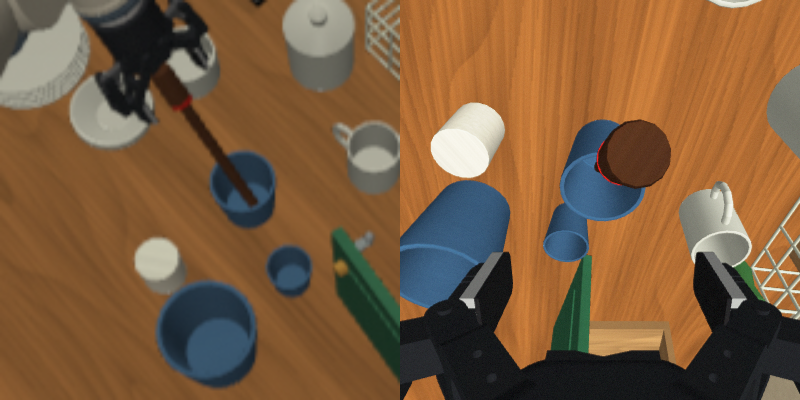

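The muddler stands in the middle crock, leaning on its rim, with both fingers clear of it. Next I retreat and go to the door.

Emit:
{"method": "step_arm", "body": {
  "moves": [
    [[0,0,0],[0,0,-0.25],1],
    [[0,0,0],[0,0,-0.5],1],
    [[0,0,0],[0,0,-0.75],1],
    [[0,0,0],[0,0,-1],1],
    [[0,0,0],[0,0,-1],-1]
  ]
}}

```text
clock: 11.45
eef_pos: [486.3, 356.6, 424.2]
tcp_rot: [3.132, 0.345, 1.736]
contact_force: [0.2, 0.6, 0.6]
opening: 0.857
grasp_force: 0.0
```

```bash
cat >> h.py <<'E'
def tool(hdeg,ln):
    a=np.radians(ln);h=np.radians(hdeg);z=np.array([np.cos(h)*np.sin(a),np.sin(h)*np.sin(a),-np.cos(a)])
    y=np.array([-np.sin(h),np.cos(h),0.]);return R.from_matrix(np.c_[np.cross(y,z),y,z])
E
python3 -c "
from h import *
for n,p,z in(('large',(311.6,287.5),130),('small',(309,235.5),65),('candle',(262,281),70)):print(n,at('top',p,z))
print(pose()[0],pose()[2]['qpos'].round(2))
o=[(k,)for k in()]
for h in(-20,):
  for f in(1,-1):
    T=tool(h,55); T=T if f==1 else T*R.from_euler('z',np.pi); rel([440,-20,450],T)"
```

```text
large [340.5  85.5 130. ]
small [479.6  93.9  65. ]
candle [356.7 220.1  70. ]
[486.31742653 356.58784642 424.15017149] [ 0.8   0.31  1.28 -0.29  1.74  0.61]
turn [-0.818, -0.702, -1.087] shift [-1.756, -0.543, 0.489]
turn [-0.834, 0.972, 2.654] shift [-1.756, -0.543, 0.489]
```

```bash
python3 -c "
from h import *
rel([440,-20,450],tool(-20,45));rel([460,170,450],tool(-20,45))"
```

```text
turn [-0.715, -0.501, -1.146] shift [-1.756, -0.543, 0.489]
turn [-0.715, -0.501, -1.146] shift [-0.889, -0.285, 0.18]
```

Emit:
{"method": "step_arm", "body": {
  "moves": [
    [[-0.12,-0.08,-0.19],[-0.22,-0.07,0.04],-1],
    [[-0.24,-0.17,-0.38],[-0.44,-0.14,0.09],-1],
    [[-0.36,-0.25,-0.57],[-0.66,-0.21,0.13],-1],
    [[-0.36,-0.25,-0.57],[-0.89,-0.28,0.18],-1],
    [[-0.36,-0.25,-0.57],[-0.89,-0.28,0.18],-1],
    [[-0.36,-0.25,-0.57],[-0.89,-0.28,0.18],-1]
  ]
}}

```text
clock: 12.05
eef_pos: [459.2, 166.4, 445.3]
tcp_rot: [3.072, 0.566, 2.225]
contact_force: [1.0, 0.2, 1.1]
opening: 0.003
grasp_force: 0.0
```

```bash
python3 -c "
from h import *
print(pose()[0],pose()[2]['qpos'].round(2));rel([440,-20,450],tool(-20,45))"
```

```text
[459.20215566 166.41232171 445.29404228] [ 0.76 -0.08  1.75 -0.57  1.47  0.14]
turn [-0.366, -0.251, -0.572] shift [-0.587, -0.666, 0.3]
```

Emit:
{"method": "step_arm", "body": {
  "moves": [
    [[-0.12,-0.08,-0.19],[-0.15,-0.17,0.08],-1],
    [[-0.24,-0.17,-0.38],[-0.3,-0.34,0.15],-1],
    [[-0.36,-0.25,-0.57],[-0.45,-0.5,0.22],-1],
    [[-0.36,-0.25,-0.57],[-0.59,-0.66,0.3],-1],
    [[-0.36,-0.25,-0.57],[-0.59,-0.66,0.3],-1],
    [[-0.36,-0.25,-0.57],[-0.59,-0.66,0.3],-1]
  ]
}}

```text
clock: 12.65
eef_pos: [442.0, -20.4, 450.7]
tcp_rot: [-3.138, 0.784, 2.788]
contact_force: [-0.1, -0.5, 0.1]
opening: 0.004
grasp_force: 0.0
```

```bash
python3 -c "
from h import *
print(pose()[0],pose()[2]['qpos'].round(2));rel([440,-20,300],tool(-20,45));rel([445,-20,160],tool(-20,45))
s=imaging.grab_frame('top');cv2.imwrite('pics/p5.png',s[:,:,::-1]);print([(np.round(d['xy'],1),round(d['conf'],2)) for d in imaging.mark_of('top','door_push')],px('top',[501,-22,150]))"
```

```text
[441.95104055 -20.4454897  450.66960833] [ 0.33 -0.51  2.13 -0.58  0.95 -0.69]
turn [-0.009, -0.002, -0.004] shift [0.539, 0.001, 0.527]
turn [-0.009, -0.002, -0.004] shift [1.017, 0.011, 1.039]
[(array([355.1, 224.6]), 0.79), (array([233.3, 152.2]), 0.19)] [353.2 224.3]
```

View pics/p5.png

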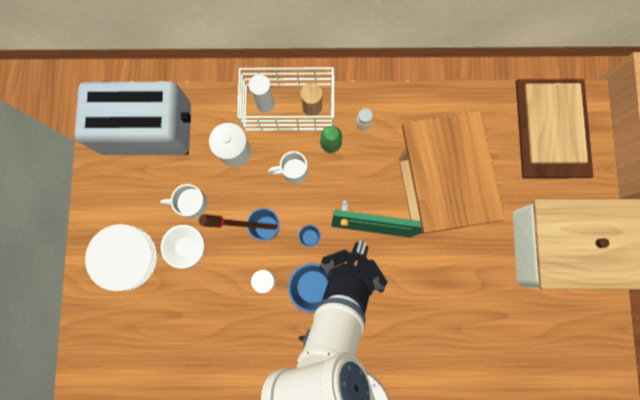

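The top view shows the muddler standing in the middle crock (head at 210,220, foot at 264,225). Nothing else has moved, and the gripper at (362,250) is beside the door's outer face. Now I lower it.

Emit:
{"method": "step_arm", "body": {
  "moves": [
    [[0,0,0],[0.15,0,0.15],-1],
    [[0,0,0],[0.3,0,0.3],-1],
    [[0,0,0],[0.45,0,0.45],-1],
    [[0,0,0],[0.6,0,0.6],-1],
    [[0,0,0],[0.75,0,0.75],-1],
    [[0,0,0],[0.85,0,0.85],-1],
    [[0,0,0],[0.99,0,0.99],-1],
    [[0,0,0],[0.99,0,0.99],-1]
  ]
}}

```text
clock: 13.55
eef_pos: [435.0, -14.5, 190.3]
tcp_rot: [-3.126, 0.749, 2.798]
contact_force: [0.5, 0.7, 0.9]
opening: 0.001
grasp_force: 0.0
```

```bash
cat > d.py <<'E'
from h import *
import sys
Hg=np.array([483,-196.])
def tgt(th,h,ln=45,off=0,rad=175,z=160):
    a=np.radians(9.6)+th;u=np.array([np.cos(a),np.sin(a)]);n=np.array([-u[1],u[0]])
    return np.r_[Hg+rad*u+(7.5-off)*n,z],tool(h,ln)
if __name__=="__main__":
    print(pose()[0],pose()[2]['qpos'].round(2))
    for s in sys.argv[1:]: print(s);rel(*tgt(*map(float,s.split(","))))
E
python3 d.py 1.255,-20 1,-30 0.8,-38 0.6,-46
```

```text
[434.96278965 -14.45374236 190.2727758 ] [ 0.34 -0.14  2.53 -1.3   0.48  0.24]
1.255,-20
turn [-0.015, -0.046, 0.005] shift [-0.135, 0.082, 0.331]
1,-30
turn [0.139, -0.044, 0.165] shift [-0.297, 0.109, 0.482]
0.8,-38
turn [0.263, -0.043, 0.293] shift [-0.424, 0.091, 0.6]
0.6,-46
turn [0.387, -0.042, 0.421] shift [-0.546, 0.038, 0.714]
```

```bash
python3 d.py 1.255,0 1.1,-5 0.95,-12 0.8,-20
```

```text
[434.96278965 -14.45374236 190.2727758 ] [ 0.34 -0.14  2.53 -1.3   0.48  0.24]
1.255,0
turn [-0.323, -0.048, -0.315] shift [-0.135, 0.082, 0.331]
1.1,-5
turn [-0.246, -0.047, -0.235] shift [-0.233, 0.106, 0.422]
0.95,-12
turn [-0.138, -0.047, -0.123] shift [-0.329, 0.108, 0.511]
0.8,-20
turn [-0.015, -0.046, 0.005] shift [-0.424, 0.091, 0.6]
```

Emit:
{"method": "step_arm", "body": {
  "moves": [
    [[-0.16,-0.03,-0.16],[0,0.02,0.05],-1],
    [[-0.32,-0.05,-0.31],[0,0.04,0.1],-1],
    [[-0.32,-0.05,-0.31],[-0.04,0.08,0.2],-1],
    [[-0.32,-0.05,-0.31],[-0.1,0.08,0.27],-1],
    [[-0.32,-0.05,-0.31],[-0.13,0.08,0.33],-1],
    [[-0.25,-0.05,-0.24],[-0.23,0.1,0.42],-1],
    [[-0.25,-0.05,-0.24],[-0.23,0.1,0.42],-1]
  ]
}}

```text
clock: 14.25
eef_pos: [529.2, -34.1, 195.4]
tcp_rot: [3.13, 0.752, 3.057]
contact_force: [-0.3, 0.8, 0.5]
opening: 0.0
grasp_force: 0.0
```

```bash
python3 d.py 1.1,-5 0.95,-12 0.8,-20 0.65,-28 0.5,-36 0.35,-44
```

```text
[529.19172141 -34.06158378 195.39490723] [-0.07 -0.02  2.41 -1.3   0.   -0.26]
1.1,-5
turn [0.016, -0.043, 0.002] shift [0.127, 0.035, 0.124]
0.95,-12
turn [0.125, -0.043, 0.114] shift [0.034, 0.001, 0.21]
0.8,-20
turn [0.248, -0.044, 0.242] shift [-0.054, -0.051, 0.292]
0.65,-28
turn [0.372, -0.044, 0.37] shift [-0.136, -0.121, 0.368]
0.5,-36
turn [0.495, -0.044, 0.497] shift [-0.209, -0.206, 0.435]
0.35,-44
turn [0.619, -0.045, 0.625] shift [-0.272, -0.305, 0.493]
```

```bash
python3 d.py 1.0,-10,30,0,175,195 0.85,-20,30,0,175,190 0.7,-28,30,0,175,185 0.55,-36,33,0,175,180
```

```text
[529.19172141 -34.06158378 195.39490723] [-0.07 -0.02  2.41 -1.3   0.   -0.26]
1.0,-10,30,0,175,195
turn [0.082, 0.29, 0.094] shift [-0.055, 0.016, 0.054]
0.85,-20,30,0,175,190
turn [0.215, 0.287, 0.273] shift [-0.128, -0.03, 0.156]
0.7,-28,30,0,175,185
turn [0.321, 0.284, 0.416] shift [-0.195, -0.095, 0.252]
0.55,-36,33,0,175,180
turn [0.441, 0.215, 0.547] shift [-0.254, -0.175, 0.341]
```

Emit:
{"method": "step_arm", "body": {
  "moves": [
    [[0.04,0.15,0.05],[-0.03,0.01,0.03],-1],
    [[0.08,0.29,0.09],[-0.055,0.016,0.054],-1],
    [[0.08,0.29,0.09],[-0.055,0.016,0.054],-1],
    [[0.15,0.29,0.18],[-0.09,-0.007,0.1],-1],
    [[0.215,0.287,0.27],[-0.128,-0.03,0.156],-1],
    [[0.215,0.287,0.27],[-0.128,-0.03,0.156],-1]
  ]
}}

```text
clock: 14.85
eef_pos: [567.9, -40.9, 189.8]
tcp_rot: [-3.141, 0.524, 2.796]
contact_force: [-1.0, 0.4, 0.3]
opening: 0.001
grasp_force: 0.0
```

```bash
python3 d.py 0.85,-20,30,0,175,190 0.7,-28,32,0,175,185 0.55,-36,34,0,175,180 0.4,-44,37,0,175,170 0.3,-50,40,0,175,165
```

```text
[567.87802984 -40.86502385 189.78261931] [ 0.05  0.09  2.16 -0.46  0.45 -0.8 ]
0.85,-20,30,0,175,190
turn [0.001, 0.0, 0.003] shift [-0.007, -0.01, 0.003]
0.7,-28,32,0,175,185
turn [0.093, -0.044, 0.156] shift [-0.105, -0.041, 0.088]
0.55,-36,34,0,175,180
turn [0.19, -0.088, 0.305] shift [-0.197, -0.09, 0.17]
0.4,-44,37,0,175,170
turn [0.296, -0.153, 0.448] shift [-0.27, -0.158, 0.27]
0.3,-50,40,0,175,165
turn [0.384, -0.217, 0.55] shift [-0.317, -0.212, 0.326]
```

Joint 4 is back well inside its range, so I continue along the arc.

Emit:
{"method": "step_arm", "body": {
  "moves": [
    [[0.05,-0.02,0.08],[-0.05,-0.02,0.045],-1],
    [[0.093,-0.044,0.156],[-0.105,-0.04,0.09],-1],
    [[0.14,-0.066,0.23],[-0.15,-0.065,0.13],-1],
    [[0.19,-0.088,0.305],[-0.197,-0.09,0.17],-1],
    [[0.24,-0.12,0.38],[-0.235,-0.125,0.22],-1],
    [[0.296,-0.153,0.45],[-0.27,-0.158,0.27],-1],
    [[0.384,-0.217,0.55],[-0.317,-0.21,0.326],-1],
    [[0.384,-0.217,0.55],[-0.317,-0.21,0.326],-1]
  ]
}}

```text
clock: 15.65
eef_pos: [632.2, -111.3, 161.9]
tcp_rot: [-3.135, 0.697, 2.276]
contact_force: [0.7, 0.1, 0.9]
opening: 0.003
grasp_force: 0.0
```

```bash
python3 d.py 0.3,-50,40,0,175,165 0.2,-56,43,0,175,160 0.1,-62,45,0,175,155 0,-62,45,0,175,155 0,-62,45,10,175,155
```

```text
[ 632.1589377  -111.31028484  161.89243481] [ 0.14  0.32  2.04 -1.07  0.67  0.27]
0.3,-50,40,0,175,165
turn [-0.003, -0.002, 0.006] shift [-0.017, 0.017, -0.007]
0.2,-56,43,0,175,160
turn [0.086, -0.068, 0.106] shift [-0.066, -0.004, 0.067]
0.1,-62,45,0,175,155
turn [0.178, -0.112, 0.203] shift [-0.113, -0.033, 0.14]
0,-62,45,0,175,155
turn [0.178, -0.112, 0.203] shift [-0.173, -0.07, 0.19]
0,-62,45,10,175,155
turn [0.178, -0.112, 0.203] shift [-0.206, -0.096, 0.218]
```

Emit:
{"method": "step_arm", "body": {
  "moves": [
    [[0,0,0],[-0.04,0,0.04],-1],
    [[0,0,0],[-0.066,-0.004,0.067],-1],
    [[0,0,0],[-0.09,-0.02,0.1],-1],
    [[0,0,0],[-0.113,-0.033,0.13],-1],
    [[0,0,0],[-0.113,-0.033,0.13],-1]
  ]
}}

```text
clock: 16.15
eef_pos: [649.0, -144.0, 158.1]
tcp_rot: [-3.139, 0.697, 2.269]
contact_force: [0.4, 0.8, -0.5]
opening: -0.002
grasp_force: 0.0
```

```bash
python3 -c "
from h import *
im=imaging.grab_frame('wrist');cv2.imwrite('pics/w6.png',im[:,:,::-1])"; python3 d.py 0.1,-50,40,0,175,155 0,-50,40,0,175,155 0,-50,40,10,175,155
```

```text
[ 648.90812971 -143.53223913  158.03928164] [ 0.07  0.35  2.01 -1.08  0.63  0.23]
0.1,-50,40,0,175,155
turn [-0.004, -0.002, 0.0] shift [0.011, 0.007, 0.011]
0,-50,40,0,175,155
turn [-0.004, -0.002, 0.0] shift [-0.05, -0.03, 0.062]
0,-50,40,10,175,155
turn [-0.004, -0.002, 0.0] shift [-0.083, -0.055, 0.09]
```

View pics/w6.png

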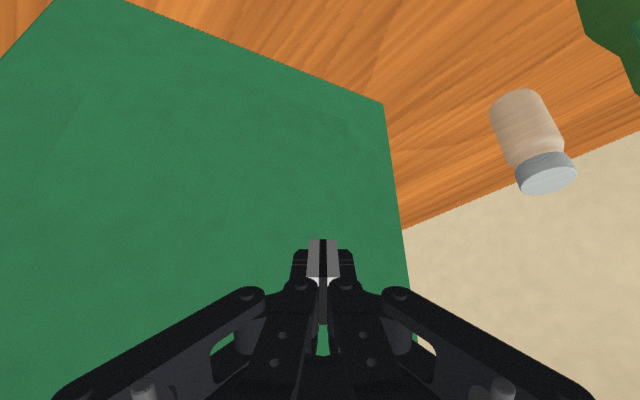

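The wrist view shows the closed fingertips at (322,240) on the green door's outer face, inside its free edge at x≈390. I keep pushing.

Emit:
{"method": "step_arm", "body": {
  "moves": [
    [[0,0,0],[-0.02,-0.01,0.025],-1],
    [[0,0,0],[-0.035,-0.02,0.045],-1],
    [[0,0,0],[-0.05,-0.03,0.06],-1],
    [[0,0,0],[-0.05,-0.03,0.06],-1]
  ]
}}

```text
clock: 16.6
eef_pos: [654.4, -158.8, 155.2]
tcp_rot: [-3.138, 0.697, 2.27]
contact_force: [0.3, -0.3, -0.0]
opening: -0.0
grasp_force: 0.0
```

Emit:
{"method": "step_arm", "body": {
  "moves": [
    [[0,0,0],[-0.01,-0.007,0.008],-1],
    [[0,0,0],[-0.02,-0.015,0.016],-1],
    [[0,0,0],[-0.03,-0.022,0.025],-1],
    [[0,0,0],[-0.03,-0.022,0.025],-1]
  ]
}}

```text
clock: 17.0
eef_pos: [655.8, -163.2, 154.6]
tcp_rot: [3.139, 0.694, 2.27]
contact_force: [-17.1, 28.9, 13.5]
opening: 0.0
grasp_force: 15.8
```

Emit:
{"method": "step_arm", "body": {
  "moves": [
    [[0,0,0],[-0.01,-0.007,0.008],-1],
    [[0,0,0],[-0.02,-0.015,0.016],-1],
    [[0,0,0],[-0.02,-0.015,0.016],-1]
  ]
}}

```text
clock: 17.3
eef_pos: [656.2, -164.3, 154.2]
tcp_rot: [3.133, 0.69, 2.271]
contact_force: [-40.0, 64.7, 32.1]
opening: -0.001
grasp_force: 35.1
```

```bash
python3 -c "
from h import *
im=imaging.grab_frame('scene');cv2.imwrite('pics/s7.png',cv2.resize(im[150:330,280:480,::-1],None,fx=3.2,fy=3.2,interpolation=2))
p,Rc,s=pose();print(p,s['contact_force'],s['qpos'].round(2));print([(d['extent'],d['conf']) for d in imaging.recognise('scene','door')])"
```

```text
[ 656.16279023 -164.24325235  154.22682805] [-39.0531094   64.72847055  31.75210238] [ 0.02  0.36  2.   -1.09  0.58  0.2 ]
[([354.2, 280.0, 7.4, 13.9], 0.38)]
```

View pics/s7.png

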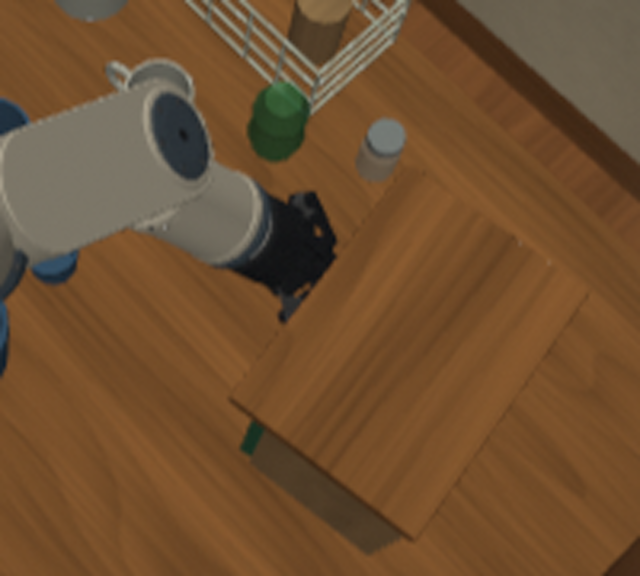

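The force rose steeply with almost no travel, so the door is past its catch and seated. The scene view shows only its edge, at crop (252,438). I back off and check with the wrist camera.

Emit:
{"method": "step_arm", "body": {
  "moves": [
    [[0,0,0],[0.04,0.03,-0.035],-1],
    [[0,0,0],[0.08,0.06,-0.07],-1],
    [[0,0,0],[0.12,0.09,-0.25],-1],
    [[0,0,0],[0.12,0.09,-0.5],-1],
    [[0,0,0],[0.12,0.09,-0.75],-1],
    [[0,0,0],[0.12,0.09,-0.95],-1],
    [[0,0,0],[0.12,0.09,-0.95],-1]
  ]
}}

```text
clock: 18.1
eef_pos: [581.8, -51.4, 290.3]
tcp_rot: [3.136, 0.7, 2.267]
contact_force: [0.8, -0.4, 0.4]
opening: -0.001
grasp_force: 0.0
```

```bash
python3 -c "
from h import *
p,Rc,s=pose();print(p,s['contact_force'],s['clock'])
im=imaging.grab_frame('wrist');B=imaging.grab_frame('top')
A=np.zeros((400,800,3),'uint8');A[:250,:400]=cv2.resize(im,(400,250));A[:,400:]=cv2.resize(B[90:290,180:380],(400,400));A[250:,:400]=cv2.resize(imaging.grab_frame('scene')[260:320,280:440],(400,150));cv2.imwrite('pics/f8.png',A[:,:,::-1])"
```

```text
[581.81051971 -51.35000642 290.3347022 ] [ 0.76556358 -0.41108212  0.41764357] 18.1
```

View pics/f8.png

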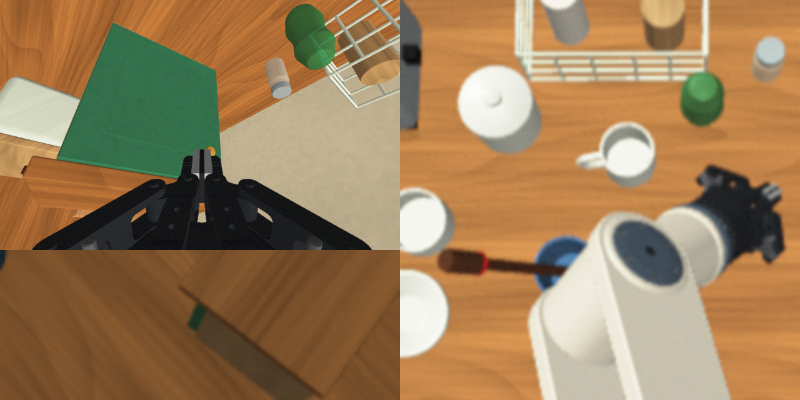

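The door fills the front with its bottom edge from wrist (181,37) to (346,112), and the muddler still stands in the crock. I now check the door angle numerically from that edge.

```bash
python3 -c "
from h import *
a=at('wrist',(180.8,36.8),20);b=at('wrist',(345.6,112),20);v=b-a
print(a,b,np.linalg.norm(v),np.degrees(np.arctan2(v[1],v[0])),pose()[2]['clock'])"
```

```text
[ 483.5 -186.8   20. ] [ 703.1 -148.2   20. ] 222.96663427517584 9.969276500824089 18.25
```

```bash
python3 -c "
from h import *
print(r.sign_off())"
```

```text
the job is handed in; nothing more can be done
None
```

The muddler stands handle down and released in the middle crock, the door is shut past its catch by force and camera angle (about 10.0° against the cupboard front's 9.1–10.2°), and I handed the job in at about 18 s without getting a verdict back; I viewed 11 pictures, one over the limit of 10.

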